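# Ready the spare valve and hold the chaff hatch open

### The job

The chaff box's valve is about to be changed: first lift the brass valve out of the blue crate and set it down right way up in the white tray, lowering it rather than dropping it, and let it go. Then lift the chaff box's copper hatch by its handle and hold it still at 45 degrees, in line with the yellow stripe, so that a colleague can reach in; it would fall shut, so the program finishes while still holding it. Leave everything else where it is.

Things in the scene. Friction and masses are not known exactly. Their poses are not given: they have to be found in the camera images.
- brass_valve: small brass (yellow metal) valve lying in the blue crate: a square block 26 mm long (its x) by 28 mm wide (its y) by 28 mm tall with a round stub of 18 mm diameter and 18 mm length out of each x end (62 mm overall), 0.12 to 0.24 kg. Origin at the centre of its underside, z up. The flat +y and -y sides of the block are free to grip. A steel twin and other parts lie about 85 mm away, in places that change
- crate: shallow blue plastic crate, fixed, 200 mm (its x) by 280 mm (its y), 45 mm tall, walls and floor 5 mm thick; origin at the centre of its underside. It stands left or right of the tray, and the chaff box on the other side
- tray: white shallow tray, fixed, 130 mm (its x) by 110 mm (its y) outside, rim 12 mm tall, walls and floor 4 mm thick; origin at the centre of its underside
- chaff_box: grey steel box, fixed, 170 mm deep (its x), 200 mm wide (its y), 130 mm tall, origin at the centre of its underside, its -x side facing the robot. The copper hatch covers its top. A thin dark plate at each side of the hinge, looks only, has a yellow stripe pointing from the hinge at 45 degrees
- hatch_bar (a point): middle of the hatch's handle: a dark round bar of 10 mm diameter and 110 mm length along the chaff box's y, joined to the hatch at both ends, 35 mm in front (box -x) of the hatch's front edge with open space around it, 133 mm above the bench when shut, 205 mm from the hinge axis. It moves with the hatch
- hatch_hinge (a point): middle of the hatch's hinge axis, which runs along the chaff box's y on the top of its far (+x) wall, 130 mm above the bench; the point has the box's axes and does not move
- hatch (a joint): opening angle of the copper hatch (a 170 x 196 x 6 mm plate, 0.45 kg), rad: 0 shut and level, 0.785 at 45 degrees, 1.5 at its stop; the front edge with the handle rises. Its weight and a weak spring always push it shut: the handle needs about 3 N to carry
- steel_valve: bystander: a valve of the same shape and size as the brass one but grey steel, lying in the crate; leave it
- bolt: bystander: dark round-headed bolt standing on its head in the crate, head 26 mm across, 42 mm tall; origin under the head
- elbow: bystander: copper pipe elbow lying flat in the crate, about 44 mm each way, 20 mm tall; origin on the crate floor between its arms
- collar: bystander: aluminium ring lying flat in the crate, 40 mm across, 14 mm tall; origin at the centre of its underside
- black_knob: bystander: black plastic knob standing in the crate, 36 mm across, 28 mm tall; origin under its centre
- bowl: bystander: white ceramic bowl at the back of the bench, 100 mm across, 60 mm tall; origin under its centre
- bean_jar: bystander: amber jar with a steel cap at the back of the bench, 80 mm across, about 130 mm tall; origin under its centre
- tin: bystander: coffee tin with paper label at the back of the bench, 80 mm across, about 120 mm tall; origin under its centre

How it is judged:
By the outcome, as a careful person would: the job done as asked, in the order asked, and still so for the second after the job is handed in, while the arm keeps its last pose, push and grip.
It also fails if it takes over 64 s, if anything falls off the work surface, if the arm or the gripper's body presses on something with over 40 N, if the wrist force passes 120 N, or if a joint passes its speed limit or range.

### The arm

A 7-joint arm with a two-finger parallel gripper is mounted at the origin on the work surface. World frame = base frame: x ahead of the robot, y to its left, z up, the work surface at z = 0. Lengths are in mm, angles in degrees, forces in N, time in s.
With the tool pointing down it reaches from about 425 to 950 mm from the base axis. Payload 4.7 kg.
Tool frame: the origin (TCP) lies at the very end of the fingers, on their centre line; the grasp point (between the pads) lies 19 mm behind it; z points along the fingers, y is the direction in which the jaws open and shut (so a half turn about z gives the same grasp; the last joint's range is limited). The gripper opens to 87 mm and grips with 3 to 60 N. Pads are 19 mm wide; open, the fingers measure 117 mm over their backs; the gripper's body (75 mm by 190 mm) begins 51 mm behind the grasp point.
Start: joints at [62.344, 26.849, -2.785, 87.806, 1.381, 65.374, -4.715], TCP at [295.959, -606.68, 189.873] pointing down, gripper open.
Joint ranges: [-148.3, 148.3], [-19.14, 114.17], [-79.39, 73.82], [5.75, 140.21], [-59.74, 239.74], [12.07, 113.84], [-152.46, 152.46]. Speed limits (degrees/s): [147.25, 147.25, 180, 180, 180, 180, 180].

### API

Orientations are given as [roll, pitch, yaw] about the fixed x, y, z axes, in that order (R = Rz(yaw) Ry(pitch) Rx(roll)).
In Python, from cell import telemetry, eyes, job gives the robot as it stands.
- The arm moves only by the tool step_arm, never from a script. Its argument "commands" is one flat list of numbers, 7 for each row, row after row: the turn, a rotation vector about the tool's x, y, z as a fraction of full scale, then the shift along the tool's x, y, z as a fraction of full scale, then the opening, from 0 (shut) to 1 (fully open). A call has 1 to 5 rows; each row shifts and turns the pose as measured when the row begins, along the tool's axes as they then stand; what a row does not reach is not made up. Full scale, the value 1, is 0.02 m for a shift and 6 degrees for a turn. A row lasts 1/12 s, in which the tool goes at most 41.7 mm and 7.16 degrees, less where a joint would pass 70% of its speed; a pose out of reach is approached as far as the arm can. A call with a number of a shift or a turn outside -1 to 1 is refused whole. A call with a gripper value outside its range is refused whole. The fingers move at their own pace and stop on an object; "grip_force" is the grip in N (left out, the last holds). Time passes only in rows, so rows that do not move let the fingers close. It gives the time, the measured TCP pose, the force and the opening at its end, in the units of the state.
- telemetry.read_state(): the state, without advancing time (a new reading comes with each control period).
- eyes.snapshot(name): name is "side" or "top"; returns the picture (400x640x3 uint8, blue, green, red); there is no depth.
- eyes.camera_params(name): a dict with "intrinsics" (3x3 intrinsics, pixels), "R" (3x3) and "t" (3): a world point X has camera coordinates R X + t. Camera axes: x right, y down, z forward; pixel columns grow to the right and rows downward; lengths in mm; the calibration is good to about 2 mm. A picture is of the moment at which its call begins. camera_params takes no time and is no camera call.
- job.job_done(): hands the job in, once; it reports no verdict.
The state is a dict: "t": time; "joints": joint angles; "qd": joint speeds; "tau": joint torques, N m; "tool_pos": TCP position; "tool_rot": TCP orientation; "contact_force": force on the tool from outside, world axes, zero at the start; "wrist_torque": the same for the moment, N m; "opening": opening from 0.0 (shut) to 1.0 (fully open).
Only numpy, scipy, OpenCV 4.12 (cv2) and the standard library are available. Lean on these libraries where they do the work, as an engineer would, in place of code of your own. Each camera call takes 0.05 s, during which the arm holds its last target. There are 200 camera calls.

## Working session

There is one attempt and no reset: what is moved stays moved. The work goes in short steps, Python scripts to look and compute and a tool call to move; the robot and the scene stay as the last step left them, time stands still between calls to the robot, and variables do not carry over. Pictures are saved under pics/ and viewed, about 8 in all and at most 12, crops included, and the job is handed in when it is done.

Besides the shell and the picture viewer there is one more tool, called by a JSON object that holds its "name" and its "arguments", one argument or row to a line. step_arm: Moves the arm, as the interface text tells. Shift numbers are shares of 0.02 m and turn numbers shares of 6 degrees, none past 1 either way. Its arguments: {"type":"object","properties":{"commands":{"type":"array","items":{"type":"number","minimum":-1,"maximum":1}},"grip_force":{"type":"number"}},"required":["commands"]}

```bash
ls; mkdir -p pics
python3 - <<'E'
from cell import telemetry, eyes
import cv2
s=telemetry.read_state()
print(s)
for n in("top","side"):
    cv2.imwrite(f"pics/{n}0.png",eyes.snapshot(n)); print(n,eyes.camera_params(n))
E
```

```text
pics
{'t': 0.0, 'joints': array([62.34352376, 26.89765041, -2.7831073 , 87.87191999,  1.37987208,
       65.37640548, -4.71523081]), 'qd': array([-0.00984386, -0.04333468,  0.109819  , -0.04352793,  0.01422864,
       -0.14518227,  0.01184963]), 'tau': array([-6.53562747e-04, -5.07981706e+01, -8.10997747e-02, -2.36156327e+01,
       -6.14312897e-02,  3.78652441e-02,  1.64689350e-04]), 'tool_pos': array([ 295.61922606, -606.09185581,  188.80871676]), 'tool_rot': array([-1.79887601e+02,  3.81556644e-03,  2.60011562e+01]), 'contact_force': array([ 0.41803417, -0.00470277,  0.33190815]), 'wrist_torque': array([-0.03406115, -0.01825207,  0.04649144]), 'opening': 0.9977162471391545}
top {'intrinsics': array([[419.64972118,   0.        , 322.55169566],
       [  0.        , 419.64972118, 204.97384922],
       [  0.        ,   0.        ,   1.        ]]), 'R': array([[ 0.01776924, -0.99978103, -0.01105187],
       [-0.99657284, -0.0168169 , -0.08099236],
       [ 0.08078877,  0.01245316, -0.99665345]]), 't': array([-21.38588265, 566.52600947, 990.31319775])}
side {'intrinsics': array([[462.06885635,   0.        , 316.40471355],
       [  0.        , 462.06885635, 197.72252805],
       [  0.        ,   0.        ,   1.        ]]), 'R': array([[-6.00421476e-01, -7.99683678e-01,  2.55691879e-04],
       [-5.97623826e-01,  4.48497645e-01, -6.64601854e-01],
       [ 5.31356578e-01, -3.99194034e-01, -7.47197638e-01]]), 't': array([330.41222277, 388.71070471, 949.47852354])}
```

View pics/top0.png

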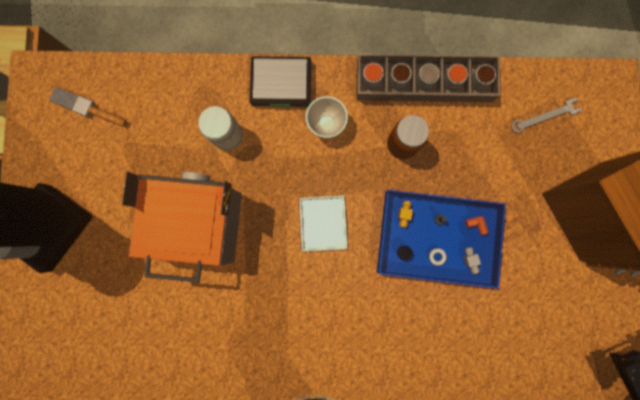

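View pics/side0.png

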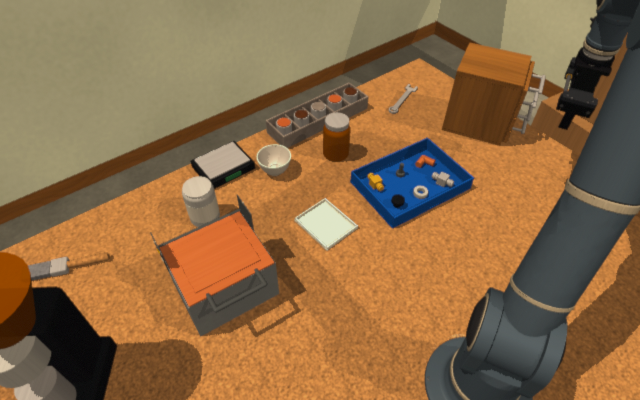

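Top view: the brass valve is at about (405,214) in the crate's upper left. The tray is at (324,223), and the box is on the left with its handle bar at about (173,277). The steel twin is at (473,260). Next I'll measure these.

```bash
cat > h.py <<'E'
import numpy as np, cv2
from cell import telemetry, eyes
def ray(n,uv,z):
    p=eyes.camera_params(n);K,R,t=p["intrinsics"],p["R"],p["t"]
    C=-R.T@t; d=R.T@np.linalg.solve(K,np.array([uv[0],uv[1],1.]))
    return C+d*(z-C[2])/d[2]
def proj(n,X):
    p=eyes.camera_params(n);q=p["intrinsics"]@(p["R"]@np.array(X,float)+p["t"]);return q[:2]/q[2]
def mask(img,lo,hi,box):
    h=cv2.inRange(cv2.cvtColor(img,cv2.COLOR_BGR2HSV),lo,hi);m=np.zeros_like(h);x0,y0,x1,y1=box
    m[y0:y1,x0:x1]=h[y0:y1,x0:x1];return m
def big(m):
    c=cv2.findContours(m,cv2.RETR_EXTERNAL,cv2.CHAIN_APPROX_NONE)[0];return max(c,key=cv2.contourArea)
E
python3 - <<'E'
from h import *
top=cv2.imread("pics/top0.png");side=cv2.imread("pics/side0.png")
np.set_printoptions(precision=1,suppress=True)
for n,img,b in(("top",top,(392,196,425,232)),("side",side,(360,168,390,198))):
    m=mask(img,(15,90,70),(38,255,255),b);c=big(m);r=cv2.minAreaRect(c)
    print(n,"valve",r,[ray(n,r[0],z) for z in(19,30)])
m=mask(top,(100,120,60),(130,255,255),(370,180,520,300));r=cv2.minAreaRect(big(m));print("crate",r,ray("top",r[0],45),[ray("top",p,45) for p in cv2.boxPoints(r)])
m=mask(top,(0,0,150),(180,90,255),(292,190,355,258));r=cv2.minAreaRect(big(m));print("tray",r,ray("top",r[0],12),[ray("top",p,12) for p in cv2.boxPoints(r)])
m=mask(top,(3,150,120),(14,255,255),(125,170,228,268));r=cv2.minAreaRect(big(m));print("hatch",r,ray("top",r[0],134),[ray("top",p,134) for p in cv2.boxPoints(r)])
a=cv2.resize(top[165:300,110:260],None,fx=4,fy=4,interpolation=2)
b=cv2.resize(top[185:295,372:512],None,fx=4,fy=4,interpolation=2)
H=max(a.shape[0],b.shape[0]);f=lambda i:cv2.copyMakeBorder(i,0,H-i.shape[0],0,0,0)
v=np.hstack([f(a),f(b)]);cv2.imwrite("pics/z1.png",cv2.resize(v,None,fx=.69,fy=.69,interpolation=3));print(v.shape)
E
```

```text
top valve ((405.0, 213.5), (25.0, 12.0), 90.0) [array([ 549.8, -210.9,   19. ]), array([ 549.1, -208.9,   30. ])]
side valve ((375.0943298339844, 181.33018493652344), (19.367835998535156, 12.63716983795166), 74.05460357666016) [array([ 550.7, -208.5,   19. ]), array([ 543.4, -200.6,   30. ])]
crate ((441.86004638671875, 238.6894073486328), (120.93069458007812, 83.54148864746094), 6.709836483001709) [ 490.6 -292.3   45. ] [array([ 408.1, -141.2,   45. ]), array([ 602.8, -162.8,   45. ]), array([ 574. , -444.8,   45. ]), array([ 380.9, -418.9,   45. ])]
tray ((322.84808349609375, 223.11325073242188), (53.71512222290039, 46.14665603637695), 86.98721313476562) [523.5 -12.9  12. ] [array([585.,  48.,  12.]), array([592.8, -64.6,  12. ]), array([462.6, -73.2,  12. ]), array([454.7,  38.2,  12. ])]
hatch ((174.5, 223.0), (88.0, 99.0), 90.0) [513.6 304.6 134. ] [array([607.1, 416.9, 134. ]), array([610.6, 201.4, 134. ]), array([421.8, 194.4, 134. ]), array([417.9, 406.2, 134. ])]
(540, 1160, 3)
```

View pics/z1.png

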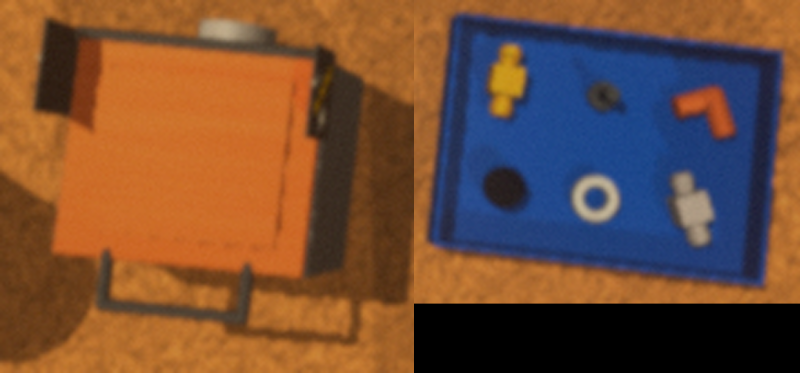

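Zoomed view: the valve's stubs are at about (407,203) and (403.5,226), so its yaw is near -9°. The bar runs from (147.7,273.7) to (198,280.2). Next step: refine the yaw and work out the targets.

Run:
```python
from h import *
np.set_printoptions(precision=1,suppress=True)
top=cv2.imread("pics/top0.png");side=cv2.imread("pics/side0.png")
m=mask(top,(15,90,70),(38,255,255),(392,196,425,232));c=big(m)
M=cv2.moments(m,True);ctr=(M['m10']/M['m00'],M['m01']/M['m00'])
pts=np.array([ray("top",p[::-1],22)[:2] for p in np.argwhere(m)]);w,V=np.linalg.eigh(np.cov(pts.T));v=V[:,1]
print("valve",ctr,ray("top",ctr,22),"yaw",np.degrees(np.arctan2(v[1],v[0])))
a,b=ray("top",(147.7,273.7),135),ray("top",(198.0,280.2),135)
print("bar",a,b,(a+b)/2,np.linalg.norm(a-b),"yaw",np.degrees(np.arctan2(*(a-b)[1::-1]))) 
m=mask(top,(3,150,120),(14,255,255),(125,170,228,268));k=cv2.approxPolyDP(cv2.convexHull(big(m)),6,True)[:,0];print("hatch",[(p,ray("top",p,136)) for p in k])
m=mask(side,(3,150,120),(14,255,255),(150,200,280,315));k=cv2.approxPolyDP(cv2.convexHull(big(m)),6,True)[:,0];print("hatch side",[(p,ray("side",p,136)) for p in k])
cv2.imwrite("pics/z2.png",cv2.resize(side[190:335,145:305],None,fx=4,fy=4,interpolation=2))
```

```text
valve (405.0940170940171, 213.66239316239316) [ 549.3 -210.6   22. ] yaw 171.64093733939902
bar [404.8 356.4 135. ] [393.1 248.5 135. ] [398.9 302.5 135. ] 108.56021138503888 yaw 83.84191481460232
hatch [(array([141, 180], dtype=int32), array([605.2, 381. , 136. ])), (array([223, 187], dtype=int32), array([592.9, 202.4, 136. ])), (array([218, 266], dtype=int32), array([423.8, 206.8, 136. ])), (array([150, 267], dtype=int32), array([419. , 351.8, 136. ])), (array([128, 256], dtype=int32), array([441.4, 400.2, 136. ])), (array([125, 206], dtype=int32), array([548.2, 412.6, 136. ]))]
hatch side [(array([279, 200], dtype=int32), array([565.6, 100.7, 136. ])), (array([273, 263], dtype=int32), array([423.9, 211.1, 136. ])), (array([189, 306], dtype=int32), array([439.1, 401.1, 136. ])), (array([160, 248], dtype=int32), array([605.6, 388. , 136. ])), (array([242, 200], dtype=int32), array([618.9, 171.7, 136. ]))]
```

View pics/z2.png

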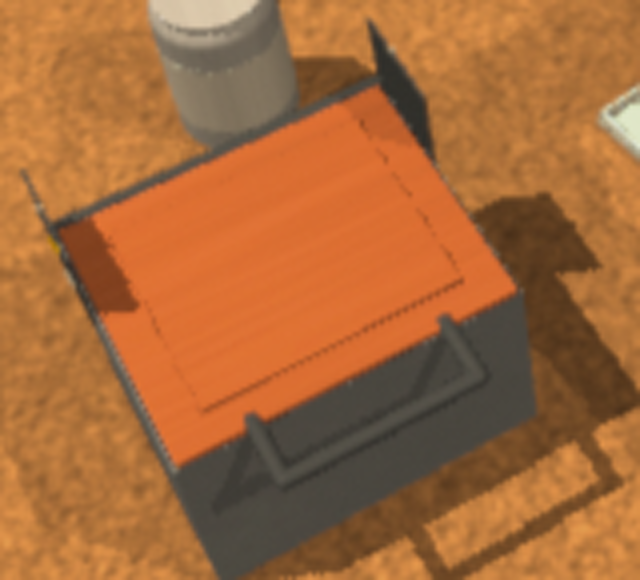

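{"name": "step_arm", "arguments": {
  "commands": [0,0,1,0.5,-1,0,0.6,0,0,1,0.5,-1,0,0.6,0,0,1,0.4,-1,0,0.6,0,0,1,0.4,-1,0,0.6,0,0,1,0.3,-1,0,0.6],
  "grip_force": 30
}}

```text
t: 0.52
tool_pos: [308.2, -499.0, 184.8]
tool_rot: [-179.8, 0.3, -5.8]
contact_force: [1.0, -0.2, 0.6]
opening: 0.711
```

```bash
cat > go.py <<'E'
import sys; from h import *
# offset to a target (x,y,z,yaw) in tool axes, units of full scale; turn about tool z
from scipy.spatial.transform import Rotation as Rn
s=telemetry.read_state();R=Rn.from_euler("xyz",s["tool_rot"],degrees=True)
T=list(map(float,sys.argv[1:5]));G=Rn.from_euler("xyz",[180,0,T[3]],degrees=True)
np.set_printoptions(precision=3,suppress=True)
print("t",s["t"],"pos",s["tool_pos"],"rot",s["tool_rot"],"open",s["opening"],"F",s["contact_force"])
print("turn",(R.inv()*G).as_rotvec(degrees=True)/6,"shift now",R.inv().apply(T[:3]-s["tool_pos"])/20,"shift in goal axes",G.inv().apply(T[:3]-s["tool_pos"])/20)
E
python3 go.py 549.5 -210 150 -8.4
```

```text
t 0.5167 pos [ 308.241 -499.017  184.778] rot [-179.794    0.322   -5.842] open 0.7107799977127531 F [ 1.045 -0.167  0.616]
turn [-0.033  0.054  0.426] shift now [ 10.539 -15.597   1.736] shift in goal axes [  9.823 -16.058   1.739]
```

{"name": "step_arm", "arguments": {
  "commands": [0,0,0.4,0.5,-1,0,0.58,0,0,0,0.6,-1,0,0.58,0,0,0,0.6,-1,0,0.58,0,0,0,0.6,-1,0,0.58,0,0,0,0.6,-1,0,0.58]
}}

```text
t: 0.93
tool_pos: [377.8, -402.4, 182.8]
tool_rot: [-179.7, 0.6, -8.9]
contact_force: [0.6, -0.5, 0.1]
opening: 0.578
```

{"name": "step_arm", "arguments": {
  "commands": [0,0,0,0.6,-1,0,0.58,0,0,0,0.6,-1,0,0.58,0,0,0,0.6,-1,0,0.58,0,0,0,0.6,-1,0,0.58,0,0,0,0.6,-1,0,0.58]
}}

```text
t: 1.35
tool_pos: [454.0, -306.8, 181.0]
tool_rot: [-179.6, 0.9, -8.9]
contact_force: [-0.5, 0.3, -0.2]
opening: 0.58
```

{"name": "step_arm", "arguments": {
  "commands": [0,0,0,0.6,-1,0,0.58,0,0,0,0.6,-1,0,0.58,0,0,0,0.6,-1,0,0.58,0,0,0,0.6,-1,0,0.58,0,0,0,0,0,0,0.58]
}}

```text
t: 1.77
tool_pos: [518.1, -225.0, 179.0]
tool_rot: [-179.3, 1.0, -8.5]
contact_force: [-0.1, -0.2, -0.7]
opening: 0.58
```

```bash
python3 go.py 549.5 -210 90 -8.4
```

```text
t 1.7667 pos [ 518.095 -224.989  178.957] rot [-179.346    0.989   -8.467] open 0.5800801755357862 F [-0.07  -0.237 -0.677]
turn [-0.109  0.165 -0.012] shift now [ 1.519 -0.922  4.433] shift in goal axes [ 1.444 -0.971  4.448]
```

{"name": "step_arm", "arguments": {
  "commands": [-0.1,0.16,0,0.8,-0.5,1,0.58,0,0,0,0.65,-0.45,1,0.58,0,0,0,0,0,1,0.58,0,0,0,0,0,1,0.58,0,0,0,0,0,0,0.58]
}}

```text
t: 2.18
tool_pos: [551.4, -208.9, 96.2]
tool_rot: [180.0, -0.1, -8.3]
contact_force: [-0.4, -0.5, -1.2]
opening: 0.582
```

```bash
python3 go.py 549.5 -210 8 -8.4
python3 - <<'E'
from h import *
v=[]
for n,(x0,y0) in(("top",(360,170)),("side",(325,130))):
    i=eyes.snapshot(n);cv2.imwrite(f"pics/{n}1.png",i);v.append(cv2.resize(i[y0:y0+100,x0:x0+100],None,fx=4,fy=4,interpolation=2))
cv2.imwrite("pics/z3.png",np.hstack(v))
E
```

```text
t 2.1833 pos [ 551.371 -208.861   96.159] rot [179.974  -0.104  -8.276] open 0.582459584393146 F [-0.409 -0.467 -1.214]
turn [ 0.004 -0.017  0.021] shift now [-0.092  0.068  4.408] shift in goal axes [-0.084  0.07   4.408]
```

View pics/z3.png

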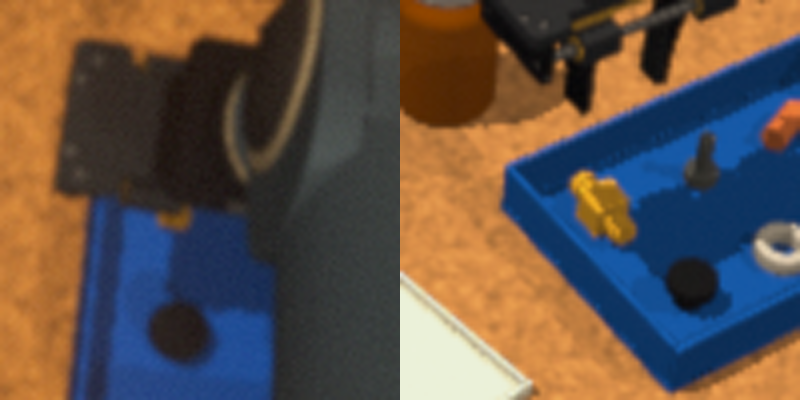

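Pictures: the fingers hang over the valve, which is at about (375,181) in the side view, and nothing is in the way. Descending.

{"name": "step_arm", "arguments": {
  "commands": [0,0,0,-0.1,0.05,1,0.58,0,0,0,0,0,1,0.58,0,0,0,0,0,1,0.58,0,0,0,0,0,0.8,0.58,0,0,0,0,0,0,0.58]
}}

```text
t: 2.7
tool_pos: [558.1, -216.7, 31.0]
tool_rot: [179.6, -1.4, -8.6]
contact_force: [-1.1, -0.2, 0.1]
opening: 0.585
```

```bash
python3 go.py 549.5 -210 9 -8.4
```

```text
t 2.7 pos [ 558.12  -216.701   31.015] rot [179.642  -1.4    -8.586] open 0.584914251805702 F [-1.102 -0.229  0.057]
turn [ 0.06  -0.233 -0.032] shift now [-0.503 -0.274  1.087] shift in goal axes [-0.475 -0.268  1.101]
```

{"name": "step_arm", "arguments": {
  "commands": [0.06,-0.23,0,-0.5,-0.3,0,0.58,0,0,0,0,0,0,0.58]
}}

```text
t: 2.87
tool_pos: [549.4, -210.1, 33.3]
tool_rot: [180.0, -0.1, -8.7]
contact_force: [-0.1, -0.5, -0.3]
opening: 0.577
```

```bash
python3 go.py 549.5 -210 9 -8.4
```

```text
t 2.8667 pos [ 549.447 -210.106   33.321] rot [179.986  -0.055  -8.685] open 0.576950207343817 F [-0.12  -0.525 -0.317]
turn [ 0.002 -0.009 -0.048] shift now [ 0.001 -0.006  1.216] shift in goal axes [ 0.002 -0.006  1.216]
```

{"name": "step_arm", "arguments": {
  "commands": [0,0,0,0,0,0.6,0.58,0,0,0,0,0,0.5,0.58,0,0,0,0,0,0,0.58]
}}

```text
t: 3.12
tool_pos: [552.5, -211.3, 14.2]
tool_rot: [179.9, -0.5, -8.7]
contact_force: [-0.3, -0.1, 0.2]
opening: 0.58
```

```bash
python3 go.py 549.5 -210 9 -8.4
```

```text
t 3.1167 pos [ 552.531 -211.282   14.194] rot [179.898  -0.525  -8.702] open 0.5804142482023802 F [-0.289 -0.054  0.204]
turn [ 0.017 -0.087 -0.05 ] shift now [-0.162 -0.041  0.258] shift in goal axes [-0.159 -0.041  0.26 ]
```

Small correction, then close.

{"name": "step_arm", "arguments": {
  "commands": [0,-0.08,0,-0.2,0,0.22,0.58,0,0,0,0,0,0,0.25,0,0,0,0,0,0,0.2,0,0,0,0,0,0,0.2,0,0,0,0,0,0,0.2],
  "grip_force": 30
}}

```text
t: 3.53
tool_pos: [548.3, -210.6, 9.2]
tool_rot: [179.9, 0.0, -8.7]
contact_force: [-0.9, -0.6, 0.6]
opening: 0.364
```

{"name": "step_arm", "arguments": {
  "commands": [0,0,0,0,0,0,0.1,0,0,0,0,0,0,0.1,0,0,0,0,0,0,0.1]
}}

```text
t: 3.78
tool_pos: [548.7, -210.8, 9.6]
tool_rot: [179.9, -0.0, -8.7]
contact_force: [-0.1, -0.0, 1.2]
opening: 0.149
```

```bash
python3 go.py 549.5 -210 9 -8.4
```

```text
t 3.7833 pos [ 548.688 -210.777    9.572] rot [179.889  -0.031  -8.7  ] open 0.1485754222923358 F [-0.137 -0.001  1.169]
turn [ 0.019 -0.005 -0.05 ] shift now [ 0.034 -0.045  0.029] shift in goal axes [ 0.034 -0.044  0.029]
```

The opening is 13 mm, smaller than the block, so something is off. Looking.

Run:
```python
from h import *
v=[]
for n,(x0,y0) in(("top",(360,170)),("side",(325,130))):
    i=eyes.snapshot(n);cv2.imwrite(f"pics/{n}2.png",i);v.append(cv2.resize(i[y0:y0+100,x0:x0+100],None,fx=4,fy=4,interpolation=2))
cv2.imwrite("pics/z4.png",np.hstack(v));s=telemetry.read_state();print(s["opening"],proj("side",s["tool_pos"]),proj("top",s["tool_pos"]))
```

```text
0.12057322461724779 [375.82560341 183.67082327] [404.21000751 214.19669784]
```

View pics/z4.png

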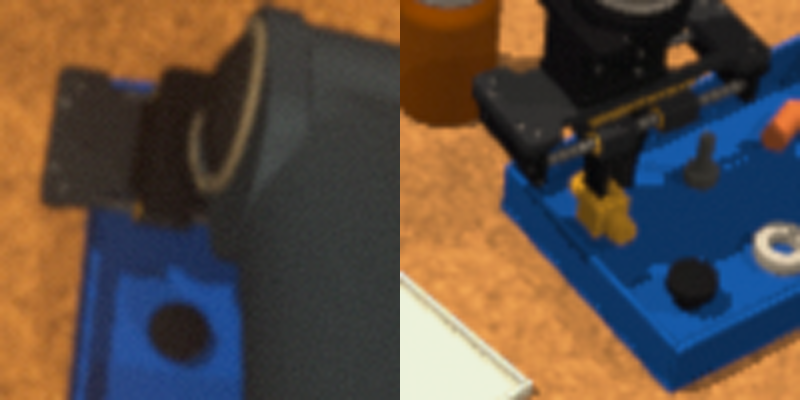

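Run:
```python
from h import *
print(proj("side",(551.4,-208.9,96.2)),proj("side",(551.4,-208.9,126)))
for d in (-25,25):print(proj("side",(551.4+d*.146,-208.9+d*.99,96.2)), proj("side",(551.4+d*.146*1.6,-208.9+1.6*d*.99,96.2)))
i=[cv2.imread(f"pics/side{k}.png")[120:200,345:425] for k in(1,2)]
cv2.imwrite("pics/z5.png",cv2.resize(np.hstack(i),None,fx=5,fy=5,interpolation=2))
s=telemetry.read_state();print(s["t"],s["opening"],s["contact_force"])
```

```text
[377.72686063 161.44735253] [378.8382798  153.36182057]
[385.39061903 158.40980688] [389.94275316 156.6055596 ]
[369.96542497 164.52361275] [365.26089867 166.38826096]
3.8833 0.12057322461724779 [0.74721265 1.60394997 0.1364617 ]
```

View pics/z5.png

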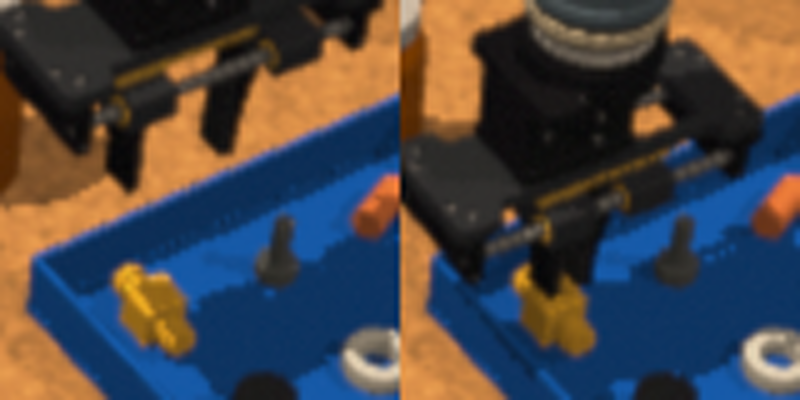

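Run:
```python
from h import *
from scipy.spatial.transform import Rotation as Rn
def tips(img,pos,rot,half,box,k):
    R=Rn.from_euler("xyz",rot,degrees=True).as_matrix()
    for s in(-1,1):
        print(k,"pred tip corners",[proj("side",np.array(pos)+R@np.array([x,s*(half+y),0])).round(1).tolist() for x in(-9.5,9.5) for y in(0,15)])
    m=mask(img,(0,0,0),(180,255,55),box);x0,y0,x1,y1=box
    print([(u,int(np.max(np.nonzero(m[:,u])[0]))) for u in range(x0,x1) if m[:,u].any()])
tips(cv2.imread("pics/side0.png"),(295.6,-606.1,188.8),(-179.9,0,26),43.5,(545,60,610,135),"start")
tips(cv2.imread("pics/side1.png"),(551.4,-208.9,96.2),(180,0,-8.3),25,(362,140,395,168),"above")
```

```text
start pred tip corners [[561.9, 137.7], [561.1, 141.2], [554.1, 135.5], [553.2, 138.9]]
start pred tip corners [[566.5, 118.5], [567.3, 115.4], [559.0, 116.5], [559.8, 113.3]]
[(557, 108), (558, 109), (559, 127), (560, 127), (561, 127), (562, 128), (563, 128), (564, 128), (565, 128), (566, 129), (567, 128), (568, 126), (569, 125), (570, 123), (571, 120), (572, 118), (573, 116), (574, 114), (575, 114), (576, 114), (577, 114), (578, 114), (579, 115), (580, 115), (581, 115), (582, 116), (583, 116), (584, 116), (585, 116), (586, 117), (587, 117), (588, 117), (589, 116), (590, 134), (591, 134), (592, 134), (593, 134), (594, 134), (595, 133), (596, 130), (597, 130), (598, 127), (599, 125), (600, 122), (601, 119), (602, 117), (603, 116), (604, 113), (605, 112), (606, 109), (607, 106), (608, 105), (609, 101)]
above pred tip corners [[371.9, 166.7], [367.2, 168.6], [368.1, 162.4], [363.4, 164.2]]
above pred tip corners [[387.4, 160.5], [391.9, 158.7], [383.4, 156.3], [387.9, 154.5]]
[(362, 149), (363, 144), (365, 140), (366, 153), (367, 154), (368, 155), (369, 156), (370, 157), (371, 157), (372, 152), (373, 145), (374, 144), (375, 143), (376, 143), (377, 142), (378, 142), (379, 141), (386, 147), (387, 148), (388, 149), (389, 149), (390, 149), (391, 146), (392, 142)]
```

In both pictures the fingertips appear about 25–38 mm higher than the reported TCP, so the jaws closed above the block. I'll reopen and lower in small steps, watching the force.

{"name": "step_arm", "arguments": {
  "commands": [0,0,0,0,0,0,0.6,0,0,0,0,0,0,0.6,0,0,0,0,0,0,0.6,0,0,0,0,0,0,0.6,0,0,0,0,0,0,0.6]
}}

```text
t: 4.3
tool_pos: [548.8, -210.8, 9.7]
tool_rot: [179.9, -0.0, -8.7]
contact_force: [-0.8, -0.2, -0.4]
opening: 0.415
```

{"name": "step_arm", "arguments": {
  "commands": [0,0,0,0,0,0,0.6,0,0,0,0,0,0,0.6]
}}

```text
t: 4.47
tool_pos: [548.8, -210.8, 9.7]
tool_rot: [179.9, -0.0, -8.7]
contact_force: [-0.1, 0.1, 0.1]
opening: 0.55
```

{"name": "step_arm", "arguments": {
  "commands": [0,0,0,0,0,0.15,0.6,0,0,0,0,0,0,0.6]
}}

```text
t: 4.63
tool_pos: [548.8, -210.8, 6.5]
tool_rot: [179.9, -0.1, -8.7]
contact_force: [-0.5, -0.1, -0.5]
opening: 0.589
```

{"name": "step_arm", "arguments": {
  "commands": [0,0,0,0,0,0.15,0.6,0,0,0,0,0,0,0.6]
}}

```text
t: 4.8
tool_pos: [548.7, -210.8, 3.1]
tool_rot: [179.9, -0.0, -8.7]
contact_force: [-0.2, -0.0, 0.3]
opening: 0.598
```

```bash
python3 go.py 549.5 -210 -10 -8.4
```

```text
t 4.8 pos [ 548.705 -210.787    3.055] rot [179.888  -0.04   -8.696] open 0.5984152386372584 F [-0.19  -0.03   0.284]
turn [ 0.019 -0.007 -0.049] shift now [ 0.033 -0.046  0.653] shift in goal axes [ 0.034 -0.045  0.653]
```

{"name": "step_arm", "arguments": {
  "commands": [0,0,0,0,0,0.25,0.6,0,0,0,0,0,0,0.6]
}}

```text
t: 4.97
tool_pos: [548.6, -210.8, -2.5]
tool_rot: [179.9, -0.0, -8.7]
contact_force: [0.2, 0.3, 0.0]
opening: 0.603
```

{"name": "step_arm", "arguments": {
  "commands": [0,0,0,0,0,0.25,0.6,0,0,0,0,0,0,0.6]
}}

```text
t: 5.13
tool_pos: [548.5, -210.7, -8.3]
tool_rot: [179.9, -0.0, -8.7]
contact_force: [-0.4, 0.1, -0.1]
opening: 0.599
```

{"name": "step_arm", "arguments": {
  "commands": [0,0,0,0,0,0.2,0.6,0,0,0,0,0,0,0.6]
}}

```text
t: 5.3
tool_pos: [548.4, -210.7, -12.9]
tool_rot: [179.9, 0.0, -8.7]
contact_force: [-0.0, -0.2, -0.2]
opening: 0.598
```

```bash
python3 go.py 549.5 -210 -20 -8.4
python3 - <<'E'
from h import *
i=eyes.snapshot("side");cv2.imwrite("pics/side3.png",i);cv2.imwrite("pics/z6.png",cv2.resize(i[120:220,335:435],None,fx=6,fy=6,interpolation=2))
E
```

```text
t 5.3 pos [ 548.374 -210.716  -12.942] rot [179.897   0.01   -8.702] open 0.5984060800627748 F [-0.042 -0.186 -0.23 ]
turn [ 0.017  0.002 -0.05 ] shift now [ 0.05  -0.045  0.353] shift in goal axes [ 0.05  -0.044  0.353]
```

View pics/z6.png

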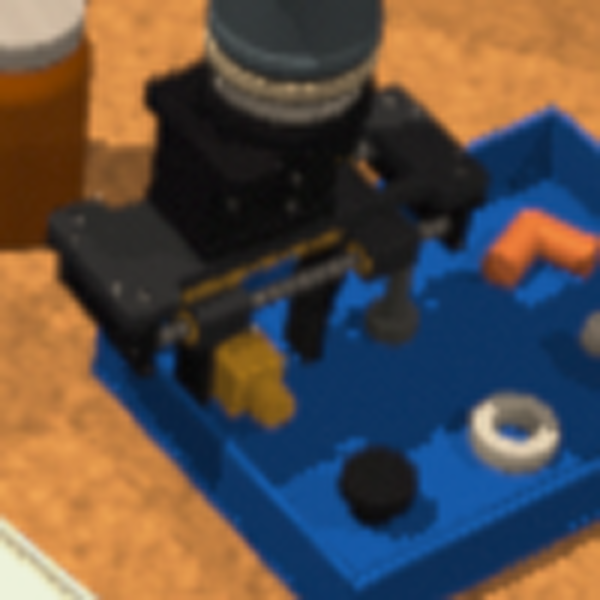

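The jaws now straddle the block at about (375,182), with the left finger tip near the floor at about (369,187). I'll probe a bit lower in small steps.

{"name": "step_arm", "arguments": {
  "commands": [0,0,0,0.1,-0.1,0.13,0.6,0,0,0,0,0,0,0.6]
}}

```text
t: 5.52
tool_pos: [551.4, -209.1, -15.2]
tool_rot: [179.9, -0.1, -8.7]
contact_force: [0.6, -0.2, 0.1]
opening: 0.599
```

Run:
```python
from h import *
from scipy.spatial.transform import Rotation as Rn
s=telemetry.read_state();R=Rn.from_euler("xyz",s["tool_rot"],degrees=True).as_matrix()
print(s["tool_pos"],s["contact_force"])
i=eyes.snapshot("side");m=mask(i,(0,0,0),(180,255,50),(360,160,395,200))
print([(u,int(np.max(np.nonzero(m[:,u])[0]))) for u in range(360,395) if m[:,u].any()])
for off in(0,20,25,30,35):
  print(off,[[proj("side",s["tool_pos"]+[0,0,off]+R@np.array([-9.5,sg*(26+y),0])).round(1).tolist() for y in(0,15)] for sg in(-1,1)])
```

```text
[ 551.43159805 -209.12530535  -15.22687753] [ 0.60413721 -0.21275283  0.10487423]
[(360, 177), (361, 173), (362, 177), (363, 181), (364, 183), (365, 183), (366, 185), (367, 185), (368, 186), (369, 178), (370, 176), (371, 176), (372, 175), (373, 175), (374, 174), (375, 171), (376, 163), (377, 162), (378, 162), (379, 162), (380, 161), (381, 161), (382, 178), (383, 178), (384, 179), (385, 179), (386, 179), (387, 177), (388, 171), (389, 168), (390, 162), (391, 162), (392, 199), (393, 199), (394, 199)]
0 [[[368.1, 194.6], [363.7, 196.4]], [[383.3, 188.3], [387.6, 186.5]]]
20 [[[368.7, 189.8], [364.2, 191.7]], [[384.0, 183.5], [388.4, 181.7]]]
25 [[[368.9, 188.6], [364.3, 190.5]], [[384.2, 182.3], [388.6, 180.5]]]
30 [[[369.0, 187.4], [364.5, 189.3]], [[384.4, 181.1], [388.8, 179.3]]]
35 [[[369.2, 186.2], [364.6, 188.1]], [[384.6, 179.9], [389.0, 178.1]]]
```

{"name": "step_arm", "arguments": {
  "commands": [0,0,0,0,0,0.18,0.6,0,0,0,0,0,0,0.6]
}}

```text
t: 5.73
tool_pos: [551.6, -209.5, -18.7]
tool_rot: [179.9, -0.1, -8.7]
contact_force: [-1.1, -0.3, 0.3]
opening: 0.599
```

{"name": "step_arm", "arguments": {
  "commands": [0,0,0,0,0,0.13,0.6,0,0,0,0,0,0,0.6]
}}

```text
t: 5.9
tool_pos: [551.6, -209.6, -21.5]
tool_rot: [179.9, -0.1, -8.7]
contact_force: [1.0, 0.1, -0.4]
opening: 0.603
```

{"name": "step_arm", "arguments": {
  "commands": [0,0,0,-0.1,0,0,0.4,0,0,0,0,0,0,0.1,0,0,0,0,0,0,0.1,0,0,0,0,0,0,0.1,0,0,0,0,0,0,0.1],
  "grip_force": 30
}}

```text
t: 6.32
tool_pos: [549.3, -209.4, -21.5]
tool_rot: [179.9, -0.1, -8.7]
contact_force: [0.2, 0.5, -1.3]
opening: 0.324
```

{"name": "step_arm", "arguments": {
  "commands": [0,0,0,0,0,0,0.1,0,0,0,0,0,0,0.1,0,0,0,0,0,0,0.1]
}}

```text
t: 6.57
tool_pos: [549.4, -209.4, -21.5]
tool_rot: [179.9, -0.1, -8.7]
contact_force: [-0.0, 0.1, -0.3]
opening: 0.316
```

{"name": "step_arm", "arguments": {
  "commands": [0,0,0,0,0,-0.5,0.1,0,0,0,0,0,-1,0.1,0,0,0,0,0,-1,0.1,0,0,0,0,0,-1,0.1,0,0,0,0,0,-0.8,0.1]
}}

```text
t: 6.98
tool_pos: [544.4, -207.5, 64.4]
tool_rot: [180.0, 0.6, -8.7]
contact_force: [0.4, 0.6, -2.3]
opening: 0.316
```

```bash
python3 go.py 523.5 -13 63 -8.7
python3 - <<'E'
from h import *
i=eyes.snapshot("side");cv2.imwrite("pics/side4.png",i);cv2.imwrite("pics/z7.png",cv2.resize(i[100:210,325:445],None,fx=5,fy=5,interpolation=2))
E
```

```text
t 6.9833 pos [ 544.404 -207.509   64.42 ] rot [179.977   0.625  -8.706] open 0.3160630310209292 F [ 0.444  0.628 -2.275]
turn [ 0.004  0.104 -0.001] shift now [-2.504 -9.455  0.095] shift in goal axes [-2.504 -9.455  0.071]
```

View pics/z7.png

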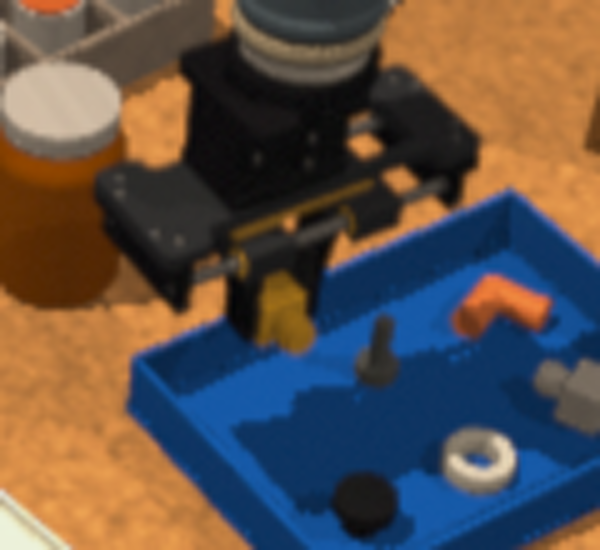

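The valve is held and clear of the crate. Moving to the tray.

{"name": "step_arm", "arguments": {
  "commands": [0,0.1,0,-0.25,-0.7,-0.1,0.1,0,0,0,-0.25,-1,0,0.1,0,0,0,-0.25,-1,0,0.1,0,0,0,-0.25,-1,0,0.1,0,0,0,-0.25,-1,0,0.1]
}}

```text
t: 7.45
tool_pos: [534.8, -112.6, 70.5]
tool_rot: [179.7, -0.6, -9.3]
contact_force: [0.0, 0.2, -1.7]
opening: 0.322
```

{"name": "step_arm", "arguments": {
  "commands": [0,0,0,-0.25,-1,0,0.1,0,0,0,-0.25,-1,0,0.1,0,0,0,-0.25,-1,0,0.1,0,0,0,-0.25,-0.7,0,0.1,0,0,0,0,0,0,0.1]
}}

```text
t: 7.87
tool_pos: [520.1, -22.8, 67.2]
tool_rot: [180.0, -0.2, -8.7]
contact_force: [-0.3, 0.3, -2.2]
opening: 0.319
```

```bash
python3 go.py 523.5 -13 -22 -8.7
```

```text
t 7.8667 pos [520.104 -22.831  67.198] rot [179.952  -0.151  -8.731] open 0.3194681386614507 F [-0.31   0.318 -2.23 ]
turn [ 0.008 -0.025 -0.005] shift now [ 0.082 -0.515  4.46 ] shift in goal axes [ 0.093 -0.512  4.46 ]
```

{"name": "step_arm", "arguments": {
  "commands": [0,0,0,0,-0.4,0.6,0.1,0,0,0,0,0,0.7,0.1,0,0,0,0,0,0.7,0.1,0,0,0,0,0,0.7,0.1,0,0,0,0,0,0,0.1]
}}

```text
t: 8.28
tool_pos: [519.2, -13.7, 10.8]
tool_rot: [179.9, -0.1, -8.5]
contact_force: [-0.8, 0.1, -1.6]
opening: 0.319
```

```bash
python3 go.py 523.5 -13 -22 -8.7
```

```text
t 8.2833 pos [519.191 -13.655  10.824] rot [179.92   -0.144  -8.498] open 0.31904298424066146 F [-0.788  0.127 -1.568]
turn [ 0.013 -0.024  0.034] shift now [ 0.204 -0.067  1.642] shift in goal axes [ 0.208 -0.065  1.641]
```

{"name": "step_arm", "arguments": {
  "commands": [0,-0.02,0,0.2,0,0.5,0.1,0,0,0,0,0,0.5,0.1,0,0,0,0,0,0.3,0.1,0,0,0,0,0,0,0.1]
}}

```text
t: 8.62
tool_pos: [522.2, -16.1, -16.3]
tool_rot: [179.9, 0.0, -8.6]
contact_force: [-1.2, -1.2, -1.1]
opening: 0.319
```

```bash
python3 go.py 523.5 -13 -22 -8.7
```

```text
t 8.6167 pos [522.235 -16.057 -16.297] rot [179.858   0.038  -8.614] open 0.31883160582973563 F [-1.185 -1.182 -1.144]
turn [0.024 0.006 0.014] shift now [ 0.04  -0.161  0.285] shift in goal axes [ 0.039 -0.161  0.285]
```

{"name": "step_arm", "arguments": {
  "commands": [0,0,0,0,0,0.15,0.1,0,0,0,0,0,0,0.1]
}}

```text
t: 8.78
tool_pos: [522.0, -16.4, -19.3]
tool_rot: [179.8, 0.0, -8.6]
contact_force: [-0.5, 0.4, -2.0]
opening: 0.32
```

{"name": "step_arm", "arguments": {
  "commands": [0,0,0,0,0,0.1,0.1,0,0,0,0,0,0,0.1,0,0,0,0,0,0,0.1]
}}

```text
t: 9.03
tool_pos: [522.8, -16.5, -20.4]
tool_rot: [179.9, -0.1, -8.7]
contact_force: [0.4, -0.2, -1.8]
opening: 0.319
```

{"name": "step_arm", "arguments": {
  "commands": [0,0,0,0,0,0.06,0.1,0,0,0,0,0,0,0.1,0,0,0,0,0,0,0.1]
}}

```text
t: 9.28
tool_pos: [523.3, -16.4, -21.0]
tool_rot: [179.9, -0.2, -8.6]
contact_force: [0.2, 0.5, -1.2]
opening: 0.321
```

Still carrying part of its weight, so about 1 mm left.

{"name": "step_arm", "arguments": {
  "commands": [0,0,0,0,0,0.1,0.1,0,0,0,0,0,0,0.1,0,0,0,0,0,0,0.1]
}}

```text
t: 9.53
tool_pos: [524.1, -16.3, -22.4]
tool_rot: [179.9, -0.2, -8.6]
contact_force: [-0.1, -0.4, -1.3]
opening: 0.318
```

{"name": "step_arm", "arguments": {
  "commands": [0,0,0,0,0,0.05,0.1,0,0,0,0,0,0,0.1,0,0,0,0,0,0,0.1]
}}

```text
t: 9.78
tool_pos: [524.4, -16.3, -22.3]
tool_rot: [179.9, -0.3, -8.6]
contact_force: [-0.7, -0.1, -1.8]
opening: 0.317
```

{"name": "step_arm", "arguments": {
  "commands": [0,0,0,0,0,0.1,0.1,0,0,0,0,0,0,0.1,0,0,0,0,0,0,0.1]
}}

```text
t: 10.03
tool_pos: [525.2, -16.2, -21.9]
tool_rot: [179.9, -0.3, -8.7]
contact_force: [-0.3, 0.1, -2.1]
opening: 0.319
```

{"name": "step_arm", "arguments": {
  "commands": [0,0,0,0,0,0.1,0.1,0,0,0,0,0,0,0.1,0,0,0,0,0,0,0.1]
}}

```text
t: 10.28
tool_pos: [525.8, -16.2, -22.4]
tool_rot: [179.9, -0.4, -8.7]
contact_force: [-0.2, -0.2, -1.6]
opening: 0.321
```

Run:
```python
from h import *
s=telemetry.read_state();np.set_printoptions(precision=2,suppress=True);print(s["joints"],s["tau"],s["contact_force"],s["tool_pos"])
i=eyes.snapshot("side");cv2.imwrite("pics/side5.png",i);cv2.imwrite("pics/z8.png",cv2.resize(i[130:260,270:400],None,fx=4.6,fy=4.6,interpolation=2))
```

```text
[   3.25   29.81   -7.9   117.85    7.74   32.48 -108.79] [ -0.   -45.07  -1.07 -14.59   0.01  -0.07  -0.  ] [-0.23 -0.22 -1.58] [525.84 -16.24 -22.42]
```

View pics/z8.png

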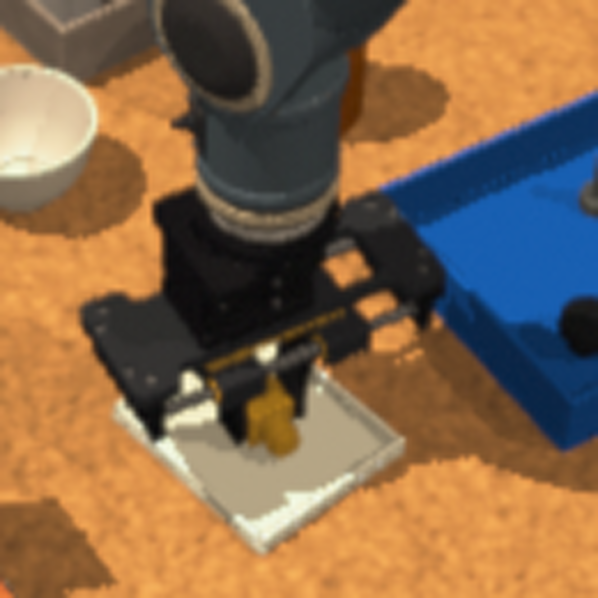

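The valve is inside the tray and close to its floor, at about (329,226) in the side view. I'll take one single-row step to feel for contact.

{"name": "step_arm", "arguments": {
  "commands": [0,0.06,0,-0.1,0,0.2,0.1]
}}

```text
t: 10.42
tool_pos: [526.7, -16.4, -24.0]
tool_rot: [179.9, -1.0, -8.7]
contact_force: [-5.6, -2.8, 40.0]
opening: 0.312
```

{"name": "step_arm", "arguments": {
  "commands": [0,0,0,0,0,0.2,0.1]
}}

```text
t: 10.5
tool_pos: [527.4, -16.5, -25.0]
tool_rot: [179.8, -1.0, -8.7]
contact_force: [-12.0, -0.2, 38.2]
opening: 0.317
```

{"name": "step_arm", "arguments": {
  "commands": [0,0,0,0,0,0,0.1]
}}

```text
t: 10.58
tool_pos: [527.8, -16.5, -24.0]
tool_rot: [179.8, -1.1, -8.7]
contact_force: [0.4, 1.6, -0.9]
opening: 0.32
```

Contact confirmed: the force rises on pushing and drops again on letting off. Releasing.

{"name": "step_arm", "arguments": {
  "commands": [0,0,0,0,0,-0.05,0.32,0,0,0,0,0,0,0.35,0,0,0,0,0,0,0.45,0,0,0,0,0,0,0.5,0,0,0,0,0,0,0.5]
}}

```text
t: 11.0
tool_pos: [527.6, -16.5, -24.0]
tool_rot: [179.8, -1.1, -8.7]
contact_force: [-1.2, 0.3, 0.6]
opening: 0.466
```

{"name": "step_arm", "arguments": {
  "commands": [0,0,0,0,0,0,0.5,0,0,0,0,0,0,0.5]
}}

```text
t: 11.17
tool_pos: [527.3, -16.5, -24.6]
tool_rot: [179.8, -1.0, -8.7]
contact_force: [-0.1, 0.9, -0.4]
opening: 0.488
```

```bash
python3 go.py 527 -16.5 80 -8.7
```

```text
t 11.1667 pos [527.294 -16.548 -24.628] rot [179.805  -1.036  -8.711] open 0.4882169973342756 F [-0.147  0.867 -0.41 ]
turn [ 0.032 -0.173 -0.002] shift now [ 0.08   0.018 -5.231] shift in goal axes [-0.015 -0.    -5.231]
```

{"name": "step_arm", "arguments": {
  "commands": [0,0,0,0,0,-0.4,0.5,0,0,0,0,0,-0.6,0.5,0,0,0,0,0,-1,0.5,0,-0.1,0,0,0,-1,0.5,0,0,0,0,0,-1,0.5]
}}

```text
t: 11.58
tool_pos: [521.5, -16.0, 54.9]
tool_rot: [179.7, 0.3, -8.7]
contact_force: [0.2, -0.1, -0.6]
opening: 0.5
```

{"name": "step_arm", "arguments": {
  "commands": [0,0,0,0,0,-1,0.4,0,0,0,0,0,-1,0.4,0,0,0,0,0,-1,0.3,0,0,0,0,0,-1,0.3,0,0,0,0,0,-1,0.3]
}}

```text
t: 12.0
tool_pos: [520.9, -15.5, 162.7]
tool_rot: [179.7, 0.2, -8.7]
contact_force: [1.2, 0.5, 0.1]
opening: 0.315
```

```bash
python3 go.py 398 305 180 84.6
python3 - <<'E'
from h import *
np.set_printoptions(precision=1,suppress=True)
i=eyes.snapshot("side");cv2.imwrite("pics/side6.png",i)
m=mask(i,(15,90,60),(38,255,255),(295,195,360,250));c=big(m);r=cv2.minAreaRect(c);print("valve side",r,ray("side",r[0],18))
print([proj("side",(525,-15,z)) for z in(4,18,32)])
E
```

```text
t 12.0 pos [520.851 -15.478 162.719] rot [179.725   0.219  -8.662] open 0.3148995525761306 F [1.219 0.511 0.08 ]
turn [  0.006   0.065 -15.544] shift now [ -8.489 -14.912  -0.903] shift in goal axes [15.375 -7.623 -0.864]
valve side ((326.2400207519531, 218.8200225830078), (22.800003051757812, 13.000000953674316), 53.13010025024414) [526.3 -14.4  18. ]
[array([326.6, 222.3]), array([326.7, 219. ]), array([326.8, 215.6])]
```

The valve stands in the tray at about (526,-14), inside the rim and with the jaws off it. Now the hatch: go to above the bar while turning to yaw 84.6.

{"name": "step_arm", "arguments": {
  "commands": [0,0,-1,-0.53,-0.93,-0.3,0.3,0,0,-1,-0.43,-0.98,-0.2,0.3,0,0,-1,-0.33,-1,-0.1,0.3,0,0,-1,-0.22,-1,-0.1,0.3,0,0,-1,-0.11,-1,-0.1,0.3]
}}

```text
t: 12.47
tool_pos: [487.1, 79.6, 188.3]
tool_rot: [179.3, -0.6, 22.0]
contact_force: [0.1, 0.4, -0.2]
opening: 0.301
```

{"name": "step_arm", "arguments": {
  "commands": [0,0,-1,0,-1,-0.1,0.3,0,0,-1,0.12,-1,-0.1,0.3,0,0,-1,0.23,-1,-0.1,0.3,0,0,-1,0.34,-1,-0.1,0.3,0,0,-1,0.44,-0.98,-0.1,0.3]
}}

```text
t: 12.88
tool_pos: [445.2, 179.3, 199.9]
tool_rot: [178.9, -0.2, 53.5]
contact_force: [-0.4, 0.5, 0.5]
opening: 0.301
```

```bash
python3 go.py 398 305 180 84.6
```

```text
t 12.8833 pos [445.193 179.262 199.915] rot [178.939  -0.247  53.482] open 0.3008834847167454 F [-0.392  0.532  0.5  ]
turn [ 0.184  0.008 -5.187] shift now [ 3.644 -5.655  0.907] shift in goal axes [ 6.037 -2.941  0.996]
```

{"name": "step_arm", "arguments": {
  "commands": [0.18,0,-0.9,0.61,-0.94,0,0.3,0,0,-0.9,0.7,-0.87,0,0.3,0,0,-0.9,0.79,-0.79,0,0.3,0,0,-0.9,0.87,-0.71,0,0.3,0,0,-0.9,0.94,-0.6,0,0.3]
}}

```text
t: 13.3
tool_pos: [404.1, 288.5, 202.5]
tool_rot: [179.7, -0.2, 81.9]
contact_force: [-0.1, -0.7, -0.6]
opening: 0.302
```

{"name": "step_arm", "arguments": {
  "commands": [0,0,-0.4,0.8,-0.3,0,0.3,0,0,0,0,0,0,0.3]
}}

```text
t: 13.47
tool_pos: [397.6, 310.6, 203.7]
tool_rot: [179.7, -0.4, 84.9]
contact_force: [-0.4, 0.2, -0.4]
opening: 0.298
```

```bash
python3 go.py 398 305 150 84.6
```

```text
t 13.4667 pos [397.605 310.552 203.662] rot [179.696  -0.353  84.9  ] open 0.2983136737744351 F [-0.379  0.225 -0.398]
turn [ 0.051 -0.059  0.05 ] shift now [-0.291  0.03   2.682] shift in goal axes [-0.275  0.046  2.683]
```

{"name": "step_arm", "arguments": {
  "commands": [0.05,-0.06,0,-0.25,0,0.8,0.3,0,0,0,0,0,0.9,0.3,0,0,0,0,0,0.7,0.3,0,0,0,0,0,0,0.3]
}}

```text
t: 13.8
tool_pos: [399.1, 304.9, 155.7]
tool_rot: [179.8, 0.0, 84.6]
contact_force: [0.0, 0.4, -0.2]
opening: 0.302
```

```bash
python3 go.py 398 305 90 84.6
python3 - <<'E'
from h import *
from scipy.spatial.transform import Rotation as Rn
np.set_printoptions(precision=1,suppress=True)
print("bar side",ray("side",(240.1,296),133))
s=telemetry.read_state();R=Rn.from_euler("xyz",s["tool_rot"],degrees=True).as_matrix()
for off in(0,30,35):
  print(off,[[proj("side",s["tool_pos"]+[0,0,off]+R@np.array([x,sg*(13+y),0])).round(1).tolist() for x in(-9.5,9.5) for y in(0,15)] for sg in(-1,1)])
i=eyes.snapshot("side");cv2.imwrite("pics/side7.png",i);cv2.imwrite("pics/z9.png",cv2.resize(i[220:330,180:290],None,fx=5.4,fy=5.4,interpolation=2))
E
```

```text
t 13.8 pos [399.094 304.893 155.652] rot [179.766   0.028  84.596] open 0.30170177528464087 F [ 0.012  0.363 -0.158]
turn [ 0.039  0.005 -0.001] shift now [ 0.002 -0.068  3.282] shift in goal axes [ 0.    -0.055  3.283]
bar side [399.  307.6 133. ]
0 [[[247.0, 292.3], [250.3, 298.0], [238.3, 296.7], [241.6, 302.5]], [[241.4, 282.5], [238.2, 277.1], [232.8, 286.8], [229.7, 281.3]]]
30 [[[245.3, 284.3], [248.7, 290.2], [236.3, 288.8], [239.7, 294.7]], [[239.5, 274.5], [236.3, 269.0], [230.7, 278.9], [227.5, 273.3]]]
35 [[[245.0, 283.0], [248.4, 288.8], [236.0, 287.5], [239.4, 293.4]], [[239.2, 273.1], [236.0, 267.6], [230.4, 277.5], [227.2, 271.9]]]
```

View pics/z9.png

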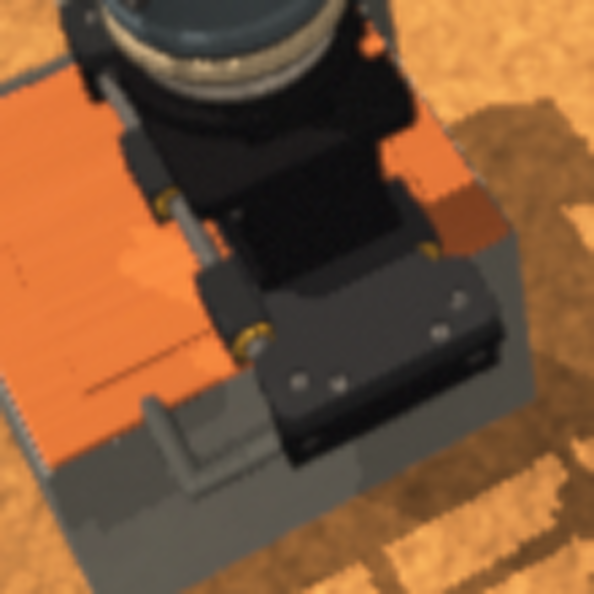

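The gripper body hides the fingertips, but the bar is centred under it: the side ray gives (399,307.6) against TCP x 399. I'll descend, checking the force.

{"name": "step_arm", "arguments": {
  "commands": [0.04,0,0,0,0,0.6,0.3,0,0,0,0,0,0.6,0.3,0,0,0,0,0,0.4,0.3,0,0,0,0,0,0,0.3]
}}

```text
t: 14.18
tool_pos: [402.9, 304.8, 125.3]
tool_rot: [179.7, -0.2, 84.3]
contact_force: [-0.8, -0.9, -1.4]
opening: 0.301
```

```bash
python3 go.py 399 305 90 84.6
```

```text
t 14.1833 pos [402.921 304.824 125.298] rot [179.686  -0.163  84.259] open 0.30146536074821895 F [-0.847 -0.946 -1.422]
turn [ 0.052 -0.027 -0.057] shift now [-0.016 -0.206  1.764] shift in goal axes [-0.01  -0.196  1.765]
```

{"name": "step_arm", "arguments": {
  "commands": [0.05,0,0,0,-0.2,0.2,0.3,0,0,0,0,0,0,0.3]
}}

```text
t: 14.35
tool_pos: [399.2, 305.1, 121.2]
tool_rot: [-180.0, -0.2, 84.2]
contact_force: [0.2, 0.8, 0.5]
opening: 0.303
```

{"name": "step_arm", "arguments": {
  "commands": [0,0,0,0,0,0.3,0.3,0,0,0,0,0,0,0.3]
}}

```text
t: 14.52
tool_pos: [399.5, 305.5, 115.5]
tool_rot: [179.9, -0.2, 84.2]
contact_force: [-0.3, 0.3, 0.1]
opening: 0.299
```

```bash
python3 go.py 399 305 90 84.6
```

```text
t 14.5167 pos [399.541 305.493 115.479] rot [179.93   -0.226  84.179] open 0.29941798634058836 F [-0.317  0.348  0.072]
turn [ 0.012 -0.038 -0.07 ] shift now [-0.032 -0.026  1.274] shift in goal axes [-0.027 -0.025  1.274]
```

{"name": "step_arm", "arguments": {
  "commands": [0,0,0,0,-0.03,0.3,0.3,0,0,0,0,0,0,0.3]
}}

```text
t: 14.68
tool_pos: [399.2, 305.9, 109.4]
tool_rot: [179.9, -0.3, 84.2]
contact_force: [-0.2, 0.6, 0.4]
opening: 0.297
```

{"name": "step_arm", "arguments": {
  "commands": [0,0,0,0,0,0.3,0.3,0,0,0,0,0,0,0.3]
}}

```text
t: 14.85
tool_pos: [399.3, 306.0, 102.9]
tool_rot: [179.9, -0.3, 84.2]
contact_force: [0.1, -0.5, -0.8]
opening: 0.302
```

{"name": "step_arm", "arguments": {
  "commands": [0,0,0,0,0,0.3,0.3,0,0,0,0,0,0,0.3]
}}

```text
t: 15.02
tool_pos: [399.4, 306.1, 96.3]
tool_rot: [179.9, -0.3, 84.2]
contact_force: [-0.2, -0.2, 0.3]
opening: 0.301
```

{"name": "step_arm", "arguments": {
  "commands": [0,0,0,0,0,0.3,0.3,0,0,0,0,0,0,0.3]
}}

```text
t: 15.18
tool_pos: [399.4, 306.1, 89.6]
tool_rot: [179.9, -0.3, 84.2]
contact_force: [0.2, -0.4, -0.2]
opening: 0.297
```

```bash
python3 go.py 399 305 88 84.6
```

```text
t 15.1833 pos [399.369 306.144  89.557] rot [179.865  -0.281  84.177] open 0.29730056613538597 F [ 0.243 -0.355 -0.21 ]
turn [ 0.023 -0.047 -0.071] shift now [-0.059 -0.013  0.078] shift in goal axes [-0.059 -0.013  0.078]
```

{"name": "step_arm", "arguments": {
  "commands": [0,0,0,0,0,0.15,0.3,0,0,0,0,0,0,0.2,0,0,0,0,0,0,0,0,0,0,0,0,0,0,0,0,0,0,0,0,0],
  "grip_force": 25
}}

```text
t: 15.6
tool_pos: [397.6, 306.3, 85.7]
tool_rot: [-180.0, -0.2, 84.2]
contact_force: [-3.9, 0.4, -0.2]
opening: 0.104
```

{"name": "step_arm", "arguments": {
  "commands": [0,0,0,0,0,0,0,0,0,0,0,0,0,0]
}}

```text
t: 15.77
tool_pos: [397.6, 306.3, 85.8]
tool_rot: [180.0, -0.2, 84.3]
contact_force: [-0.4, -0.3, -1.0]
opening: 0.101
```

```bash
python3 go.py 461 300 230 84.6
```

```text
t 15.7667 pos [397.592 306.329  85.839] rot [179.996  -0.21   84.303] open 0.10096823197531797 F [-0.444 -0.288 -0.976]
turn [ 0.001 -0.035 -0.05 ] shift now [ 0.026  3.187 -7.208] shift in goal axes [-0.017  3.186 -7.208]
```

The bar is gripped (opening ≈10 mm). Lifting along the arc.

{"name": "step_arm", "arguments": {
  "commands": [0,0,0,0,0.02,-0.45,0,0,0,0,0,0.04,-0.45,0,0,0,0,0,0.06,-0.44,0,0,0,0,0,0.08,-0.44,0,0,0,0,0,0,0,0]
}}

```text
t: 16.18
tool_pos: [401.5, 306.1, 124.5]
tool_rot: [-179.9, -0.3, 84.3]
contact_force: [-0.9, 0.7, -3.3]
opening: 0.103
```

```bash
cat > arc.py <<'E'
from h import *
s=telemetry.read_state();p=s["tool_pos"]-[397.6,306.3,85.8];b=np.radians(-5.5);dx=p[0]*np.cos(b)+p[1]*np.sin(b);dz=p[2]
o=np.radians(.84);phi=np.arctan2(205*np.sin(o)+dz,205*np.cos(o)-dx);r=np.hypot(205*np.sin(o)+dz,205*np.cos(o)-dx)
print("t %.2f theta %.1f r %.1f dx %.1f dz %.1f lateral %.1f"%(s["t"],np.degrees(phi-o),r,dx,dz,-p[0]*np.sin(b)+p[1]*np.cos(b)),s["tool_rot"].round(1),s["contact_force"].round(1),s["opening"])
E
python3 arc.py
```

```text
t 16.18 theta 10.9 r 205.4 dx 3.9 dz 38.7 lateral 0.1 [-179.9   -0.3   84.3] [-0.9  0.7 -3.3] 0.10252003579209464
```

{"name": "step_arm", "arguments": {
  "commands": [0,0,0,0,0.1,-0.43,0,0,0,0,0,0.12,-0.43,0,0,0,0,0,0.14,-0.42,0,0,0,0,0,0.16,-0.42,0,0,0,0,0,0,0,0]
}}

```text
t: 16.6
tool_pos: [412.7, 305.3, 162.8]
tool_rot: [-180.0, -0.3, 84.3]
contact_force: [-2.0, 0.9, -4.1]
opening: 0.108
```

```bash
python3 arc.py
```

```text
t 16.60 theta 22.0 r 206.1 dx 15.1 dz 77.0 lateral 0.4 [-180.    -0.3   84.3] [-2.   0.9 -4.1] 0.10782938649586173
```

{"name": "step_arm", "arguments": {
  "commands": [0,0,0,0,0.2,-0.4,0,0,0,0,0,0.21,-0.4,0,0,0,0,0,0.22,-0.38,0,0,0,0,0,0.24,-0.37,0,0,0,0,0,0,0,0]
}}

```text
t: 17.02
tool_pos: [429.8, 303.9, 197.0]
tool_rot: [-179.8, -0.4, 84.4]
contact_force: [-2.0, 1.3, -2.7]
opening: 0.097
```

```bash
python3 arc.py
```

```text
t 17.02 theta 32.6 r 207.0 dx 32.3 dz 111.2 lateral 0.7 [-179.8   -0.4   84.4] [-2.   1.3 -2.7] 0.09748262233570767
```

{"name": "step_arm", "arguments": {
  "commands": [0,0,0,0,0.26,-0.35,0,0,0,0,0,0.28,-0.34,0,0,0,0,0,0.29,-0.32,0,0,0,0,0,0.25,-0.25,0,0,0,0,0,0,0,0]
}}

```text
t: 17.43
tool_pos: [450.3, 302.3, 224.9]
tool_rot: [-179.4, -0.3, 84.5]
contact_force: [-2.7, 1.3, -2.0]
opening: 0.104
```

```bash
python3 arc.py
python3 - <<'E'
from h import *
v=[]
for n,(x0,y0) in(("top",(90,140)),("side",(130,150))):
    i=eyes.snapshot(n);cv2.imwrite(f"pics/{n}8.png",i);v.append(cv2.resize(i[y0:y0+190,x0:x0+160],None,fx=2.5,fy=2.5,interpolation=2))
cv2.imwrite("pics/z10.png",np.hstack(v))
E
```

```text
t 17.43 theta 42.2 r 208.1 dx 52.9 dz 139.1 lateral 1.1 [-179.4   -0.3   84.5] [-2.7  1.3 -2. ] 0.10401065133290842
```

{"name": "step_arm", "arguments": {
  "commands": [0,0,0,0,0.2,-0.16,0,0,0,0,0,0.15,-0.12,0,0,0,0,0,0,0,0,0,0,0,0,0,0,0]
}}

```text
t: 17.87
tool_pos: [453.5, 302.0, 228.7]
tool_rot: [-179.1, -0.2, 84.6]
contact_force: [-3.1, 1.9, -0.9]
opening: 0.1
```

```bash
python3 arc.py
python3 - <<'E'
from h import *
np.set_printoptions(precision=1,suppress=True)
v=[]
for n,(x0,y0) in(("top",(90,140)),("side",(130,150))):
    i=eyes.snapshot(n);cv2.imwrite(f"pics/{n}9.png",i);v.append(cv2.resize(i[y0:y0+190,x0:x0+160],None,fx=2.5,fy=2.5,interpolation=2))
    m=mask(i,(3,140,80),(14,255,255),(x0,y0,x0+160,y0+190))
# predicted front corners of the hatch and bar ends in both views, hinge from the bar's start
b=np.radians(-5.5);bx=np.array([np.cos(b),np.sin(b),0]);by=np.array([-np.sin(b),np.cos(b),0]);H=np.array([398.5,304,130])+bx*205
for th in(40,43,45,47,50):
    t=np.radians(th);d=-bx*np.cos(t)+np.array([0,0,np.sin(t)]);nn=bx*np.sin(t)+np.array([0,0,np.cos(t)])
    P=[H+d*170+nn*6+by*s*98 for s in(-1,1)]+[H+d*205+nn*3+by*s*55 for s in(-1,1)]
    print(th,"top zoom",[((proj("top",q)-[90,140])*2.5).round() for q in P],"side zoom",[((proj("side",q)-[130,150])*2.5+[400,0]).round() for q in P])
cv2.imwrite("pics/z11.png",np.hstack(v))
E
```

```text
t 17.87 theta 43.6 r 208.5 dx 56.1 dz 142.9 lateral 1.0 [-179.1   -0.2   84.6] [-3.1  1.9 -0.9] 0.09962323581687771
40 top zoom [array([295., 266.]), array([ 39., 236.]), array([224., 299.]), array([ 76., 282.])] side zoom [array([731., 164.]), array([498., 269.]), array([696., 195.]), array([561., 256.])]
43 top zoom [array([294., 258.]), array([ 35., 228.]), array([222., 289.]), array([ 72., 272.])] side zoom [array([727., 154.]), array([493., 259.]), array([691., 182.]), array([555., 243.])]
45 top zoom [array([293., 252.]), array([ 33., 222.]), array([220., 283.]), array([ 70., 265.])] side zoom [array([724., 148.]), array([490., 252.]), array([687., 174.]), array([551., 234.])]
47 top zoom [array([293., 246.]), array([ 31., 216.]), array([219., 276.]), array([ 67., 258.])] side zoom [array([721., 141.]), array([487., 244.]), array([684., 165.]), array([547., 225.])]
50 top zoom [array([292., 237.]), array([ 29., 207.]), array([217., 264.]), array([ 64., 247.])] side zoom [array([717., 131.]), array([482., 233.]), array([678., 152.]), array([541., 212.])]
```

View pics/z11.png

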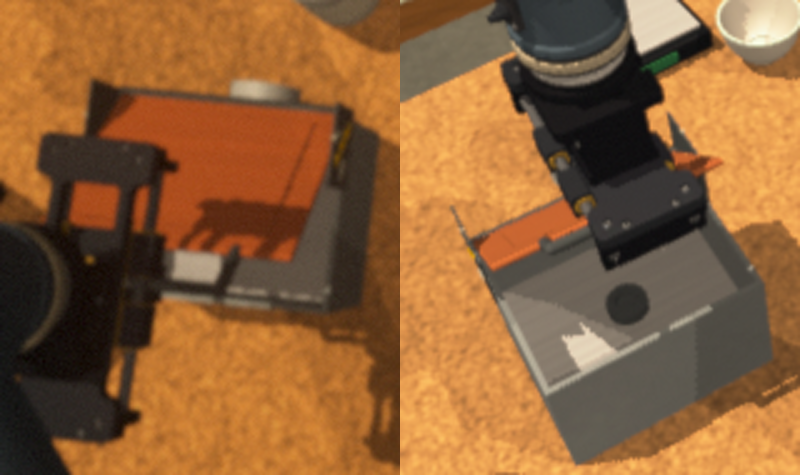

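The hatch is up. The front-right corner is at (208,245) in the top view and (258,214) in the side view, which looks like about 41°. I'll triangulate that corner both shut and now.

```bash
cat > ang.py <<'E'
import sys; from h import *
np.set_printoptions(precision=1,suppress=True)
def tri(a,b):
    P=[eyes.camera_params(n)["intrinsics"]@np.c_[eyes.camera_params(n)["R"],eyes.camera_params(n)["t"]] for n in("top","side")]
    q=cv2.triangulatePoints(P[0],P[1],np.array(a,float).reshape(2,1),np.array(b,float).reshape(2,1))[:,0];return q[:3]/q[3]
def corner(k):
    out=[]
    for n,bx in(("top",(170,200,230,270)),("side",(240,190,285,275))):
        i=cv2.imread(f"pics/{n}{k}.png");m=mask(i,(3,140,80),(14,255,255),bx) ;ys,xs=np.nonzero(m)
        if n=="side" : 
            j=xs>=xs.max()-1;out.append((xs[j].mean(),ys[j].mean()))
        else:
            j=np.argmax(ys*1.+.6*xs);out.append((xs[j],ys[j]))
    return out
if __name__=="__main__":
  for k in sys.argv[1:]: c=corner(k);print(k,c,tri(*c))
  print("by eye: shut",tri((218,266),(273,263)),"now",tri((208,244.8),(258.4,214.4)))
E
python3 ang.py 8 9
```

```text
8 [(np.int64(229), np.int64(269)), (np.float64(283.5217391304348), np.float64(254.68115942028984))] [420.5 182.9 146.1]
9 [(np.int64(229), np.int64(269)), (np.float64(283.5151515151515), np.float64(253.6969696969697))] [420.8 182.4 148.9]
by eye: shut [424.8 209.1 132.7] now [472.6 201.9 244.5]
```

Run:
```python
from h import *
t=cv2.cvtColor(cv2.imread("pics/top9.png"),cv2.COLOR_BGR2HSV);s=cv2.cvtColor(cv2.imread("pics/side9.png"),cv2.COLOR_BGR2HSV)
f=lambda h,x,y:np.median(h[y-2:y+3,x-2:x+3].reshape(-1,3),0)
print("top hatch",f(t,180,200),f(t,205,240),"table",f(t,255,240),f(t,225,275),"box",f(t,215,248))
print("side hatch",f(s,182,243),f(s,170,250),f(s,252,214),"table",f(s,262,222),f(s,150,290),f(s,265,205))
for n,h,u0,u1,v0,v1 in(("top",t,203,213,238,250),("sideR",s,250,262,209,220),("sideL",s,160,172,245,262)):
    print(n,"hue rows",v0,"cols",u0);print(h[v0:v1,u0:u1,0])
```

```text
top hatch [ 10. 211. 173.] [ 10. 209. 166.] table [ 14. 188. 117.] [ 14. 190. 110.] box [16. 75. 94.]
side hatch [ 10. 192. 202.] [ 10. 192. 201.] [ 10. 186. 161.] table [ 16. 164. 237.] [ 15. 168. 222.] [ 15. 167. 229.]
top hue rows 238 cols 203
[[10  9 10 10 10  9 11 13 15 16]
 [10 10 10 10 10 10 12 15 16 15]
 [10 10  9 10 10 10 12 16 13 14]
 [10 10 10 10 10 12 13 18 15 15]
 [10 10 10  9 10 13 14 15 16 13]
 [10 10  9  9 11 15 13 16 16 16]
 [10  9  9 11 12 12 14 14 14 14]
 [11 10 12 11 13 16 16 16 15 13]
 [15 14 14 14 13 16 16 16 15 15]
 [16 14 14 13 13 15 18 15 16 14]
 [13 13 15 15 14 14 15 15 15 14]
 [13 14 16 16 14 14 16 14 16 14]]
sideR hue rows 209 cols 250
[[16 16 16 16 16 15 15 16 16 16 16 16]
 [16 16 16 17 16 16 16 16 16 15 16 16]
 [15 16 16 16 16 16 16 16 16 16 16 16]
 [13 13 13 14 14 14 15 15 16 16 16 16]
 [11 11 11 11 11 11 12 12 13 16 16 16]
 [10 10 10 10 10 10 11 10 11 14 16 16]
 [10 10 10 10 10 10 11 11 12 14 15 15]
 [10 10 10 10 11 11 11 13 14 15 15 15]
 [10 10 10 10 11 13 14 14 15 15 15 15]
 [10 11 12 13 14 14 14 15 15 15 16 16]
 [10 12 14 15 16 15 15 15 15 16 16 16]]
sideL hue rows 245 cols 160
[[11 10 10 10 10 10 10 10 10 10 11 10]
 [10 10 10 10 10 10 10 10 10 10 10 10]
 [10 11 10 10 10 10 10 10 10 10 10 10]
 [10 10 10 10 10 10 10 10 10 11 10 10]
 [10 10 10 10 10 10 10 10 10 10 10 10]
 [14 10 11 10 10 10 10 10 10 10 10 10]
 [18 10 10 10 10 10 10 10 10 10 10 10]
 [18 13 10 10 10 10 10 10 10 10 10 10]
 [17 18 12 10 10 10 10 10 10 10 11 11]
 [14 20 16 11 10 10 10 10 10 11 11 11]
 [14 16 18 16 10 10 10 11 11 10 10 10]
 [14 14 21 20 12  9 10 10 10 11 10 10]
 [14 16 18 22 17 12 10 10 10 10 10 13]
 [14 15 18 20 19 17 12 10 10 13 16 18]
 [15 15 17 20 19 20 16 16 16 20 19 21]
 [15 15 16 17 19 18 18 20 20 20 19 20]
 [15 14 14 15 17 21 21 20 22 20 19 18]]
```

```bash
cat > fit.py <<'E'
from h import *
from scipy.optimize import least_squares
C=[eyes.camera_params(n) for n in("top","side")]
def pt(p,th,s,r=170,n=3):
    b=p[2];bx=np.array([np.cos(b),np.sin(b),0]);by=np.array([-np.sin(b),np.cos(b),0])
    return np.array([p[0],p[1],130])+r*(-bx*np.cos(th)+[0,0,np.sin(th)])+n*(bx*np.sin(th)+[0,0,np.cos(th)])+by*s
def solve(now):
    obs=[("top",0,-98,(218,266)),("side",0,-98,(273,263)),("side",0,98,(189,306)),("top",0,98,(128,256))]
    f=lambda p:np.concatenate([proj(n,pt(p,th,s))-q for n,th,s,q in obs]+[proj(n,pt(p,p[3],s))-q for n,s,q in now]+[(np.degrees(p[2])+5.4)[None]*2 if 0 else np.array([(np.degrees(p[2])+5.4)*2])])
    r=least_squares(f,[602,285,-.094,.75],loss="soft_l1");return r.x,f(r.x)
if __name__=="__main__":
    np.set_printoptions(precision=1,suppress=True)
    x,e=solve([("top",-98,(207.5,244.5)),("side",-98,(258.5,214.3)),("side",98,(167,258.5))]);print(x[:2],np.degrees(x[2:]),e)
E
python3 fit.py
```

```text
[602.3 289.6] [-5.  42.2] [ 0.4 -0.4  1.7 -0.4 -0.7  0.1 -0.2 -0.1 -1.7  0.2  1.5  0.6 -0.4 -0.9
  0.8]
```

The hatch angle from the fit is 42.2°, which agrees with 42.5° from the tool's x. It needs about 2.8° more, roughly 10 mm along the tangent.

{"name": "step_arm", "arguments": {
  "commands": [0,0,0,0,0.25,-0.18,0,0,0,0,0,0.25,-0.18,0,0,0,0,0,0,0,0]
}}

```text
t: 18.22
tool_pos: [460.1, 301.4, 235.8]
tool_rot: [-178.7, -0.0, 84.8]
contact_force: [-2.5, 1.0, -2.8]
opening: 0.101
```

```bash
python3 arc.py
```

```text
t 18.22 theta 46.2 r 209.0 dx 62.7 dz 150.0 lateral 1.1 [-178.7   -0.    84.8] [-2.5  1.  -2.8] 0.1007415192188313
```

```bash
cat > chk.py <<'E'
import sys; from fit import *
np.set_printoptions(precision=1,suppress=True)
def cor(k,n,ctr,w):
    h=cv2.cvtColor(cv2.imread(f"pics/{n}{k}.png"),cv2.COLOR_BGR2HSV);u0,v0=int(ctr[0])-8,int(ctr[1])-8
    m=cv2.inRange(h,(3,140,60),(12,255,255))[v0:v0+17,u0:u0+17]
    ys,xs=np.nonzero(m);q=xs*w[0]+ys*w[1];j=q>=q.max()-.8;return (u0+xs[j].mean(),v0+ys[j].mean())
if sys.argv[1]=="10":
    for n in("top","side"):cv2.imwrite(f"pics/{n}10.png",eyes.snapshot(n))
for k,th in(("9",42.2),("10",45)):
    p=(602.3,289.6,np.radians(-5));t=np.radians(th)
    now=[(n,s,cor(k,n,proj(n,pt(p,t,s)),w)) for n,s,w in(("top",-98,(.4,1)),("side",-98,(1,0)),("side",98,(0,1)))]
    x,e=solve(now);print(k,[q for *_,q in now],"theta",np.degrees(x[3]),e[8:])
E
python3 chk.py 10; python3 arc.py
```

```text
9 [(np.float64(205.0), np.float64(244.0)), (np.float64(258.0), np.float64(214.5)), (np.float64(167.5), np.float64(257.0))] theta 42.76710610496097 [ 0.4  0.3  1.5 -0.1 -1.5 -0.1  0.6]
10 [(np.float64(204.5), np.float64(240.75)), (np.float64(257.0), np.float64(211.0)), (np.float64(165.5), np.float64(254.0))] theta 45.20102404611988 [ 0.4  0.6  1.   0.  -1.2 -0.5  0.9]
t 18.32 theta 46.0 r 208.9 dx 62.2 dz 149.5 lateral 1.1 [-178.7   -0.    84.8] [-3.9  1.2 -0.7] 0.1041374950425081
```

```bash
python3 - <<'E'
from h import *
for k in range(16): i=eyes.snapshot("side")
cv2.imwrite("pics/side11.png",i);cv2.imwrite("pics/top11.png",eyes.snapshot("top"))
r=cv2.minAreaRect(big(mask(i,(15,90,60),(38,255,255),(312,204,342,236))));print("valve",r,ray("side",r[0],18))
a,b=[cv2.imread(f"pics/side{k}.png") for k in(0,11)]
print("crate area change",np.abs(a[130:220,385:475].astype(int)-b[130:220,385:475]).mean())
E
python3 arc.py
```

```text
valve ((326.3599853515625, 218.97999572753906), (22.399999618530273, 13.000000953674316), 53.13010025024414) [525.62955839 -14.36845079  18.        ]
crate area change 24.513292181069957
t 19.17 theta 46.1 r 208.9 dx 62.2 dz 149.5 lateral 1.1 [-178.7   -0.    84.8] [-4.4  1.5 -0.2] 0.10520261815253677
```

The hatch held at the same pose through 0.85 s of camera calls, and the valve has not moved in the tray. Handing in.

```bash
python3 -c "
from cell import job
print(job.job_done())"
```

```text
the job is handed in; nothing more can be done
None
```

The brass valve is in the white tray and released, and the arm is still holding the copper hatch at about 45° after hand-in. The clock stood at about 19 s of the 64 s.

**Valve**
- It was lowered onto the tray floor and let go. It was upright when gripped and was not turned over on the way.
- The last side-view check put it at about (526, -14), inside the rim and unmoved since release.

**Hatch**
- I gripped it by the bar and raised it along its arc. The last image fit gave 45.2°; scatter in the corner picks suggests about ±1°.
- Over 0.85 s of camera holding, the pose did not change (within 0.1 mm).

**What failed or disagreed**
- **Tool height:** the reported TCP lies about 28–35 mm below the fingertips seen in the images. My first close therefore shut above the valve without moving it, and I worked by force and image after that.
- **Setting down:** the push that confirmed contact with the tray peaked at about 40 N at the wrist for a moment. That is well below the 120 N wrist limit. If it counts as the gripper's body pressing, it is right at the 40 N limit, though I believe it went through the valve or fingertips.
- **Hatch angle:** the tool-based arc estimate reads 46.1°, with a radius of 209 mm instead of 205 mm, because the bar slid slightly in the grip. I trusted the images.
- **Crate contents:** a rough before-and-after comparison of the crate area showed a brightness change. I put it down to the arm and its shadow and did not check further. The crate pictures taken during the valve grasp showed the other parts undisturbed.

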